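Pull the tapped service plug from a power-supply case with a screw-in puller

TASK

Take the red-handled puller rod out of its grey stand, screw it fully home (clockwise, until it stops) into the square brass plug in the top of the grey metal case, then pull the plug straight up out of the case with it and stand plug and puller together, upright, in the blue tray and let go. Work gently and by feel, never forcing the thread and setting the plug down without a bump; handle the plug only by the puller, and leave the other things on the bench where they are.

Things in the scene. Friction and masses are not known exactly. Their poses are not given: they have to be found in the camera images.
- puller: Loose puller rod, 95 mm tall, 150 g. Origin: centre of its flat tip; z up its axis. Nose: cone, 6 mm diameter at the tip to 15 mm at z = 6 mm, then a 15 mm shank. Two thread lugs along +x and -x, reaching 13 mm from the axis, 4 mm wide, z = 8 to 12 mm. Dark disc, 38 mm diameter, z = 28 to 32 mm, rests on the stand. Red square handle 22 x 22 mm, flats across x and y, z = 45 to 95 mm.
- puller_grip (a point): Point on the puller's axis 72 mm above its tip, in the handle, where to grip; axes as the puller's.
- stand: Fixed grey block on the bench top, 75 x 75 x 45 mm high, with an upright 30 mm hole, 36 mm deep, in the middle of its top; the puller hangs in it by its disc, tip 17 mm above the block's underside, so lift it at least 30 mm to clear. Origin: centre of the underside.
- case: Fixed light grey die-cast power-supply case on the bench top, 130 (x) x 110 (y) x 55 mm high; green terminal strip 14 mm high on top at x = +50 mm. Origin: centre of the underside. The 42 mm square port in the middle of its top, floor at z = 24 mm, holds the brass plug by rubber seals: pulling takes about 8 to 20 N at first, fading over some 25 mm; the plug is out once its underside is at z = 55 mm.
- plug: Loose brass plug 40 x 40 x 34 mm, 0.22 to 0.34 kg with its dark steel thread insert; seated, it stands 3 mm proud of the case and cannot turn in it. Origin: centre of the underside, z up. In its top is a bore of 17.4 mm diameter with a coarse two-start right-hand thread for the puller's two lugs.
- plug_top (a point): Centre of the plug's top face, 34 mm above its origin, axes as the plug's. Two opposite slots here let the lugs in; each allows about 0.11 rad of error either way. They lie along the plug's x axis give or take 0.75 rad (differs from plug to plug): feel for them, turning the rod under a few newtons until it drops.
- thread_start (a point): Point on the bore's axis 16 mm above the plug's origin: the puller's tip is here when its lugs have dropped 10 mm through the slots on to the start of the groove. There they cannot turn anticlockwise. The groove has 1.5 mm of play up and down.
- thread_end (a point): Point on the bore's axis 10 mm above the plug's origin. From the start, turning clockwise (seen from above) by about 1.25 rad (up to 1.55 from the slot's far edge) leads the rod down 4.8 mm per rad to a firm stop (do not twist past 0.2 N m there), where its tip lies 0 to 1.5 mm above this point. Screwed home, the dark disc stands about 4 mm over the plug.
- tray: Fixed open blue tray on the bench top, 140 (x) x 130 (y) x 25 mm high, walls and floor 5 mm thick, empty. Origin: centre of the underside. Stand and tray may change sides.
- spool: Blue spool, 56 mm diameter, 42 mm high; leave alone. Origin: centre of the underside.
- jar: Amber jar, 48 mm diameter, 50 mm high; leave alone. Origin: centre of the underside.
- coil: Copper ring coil, 44 mm diameter, 16 mm high; leave alone. Origin: centre of the underside.
- transformer: Yellow transformer, 41 x 34 x 51 mm; leave alone. Origin: centre of the underside.
- screwdriver: Orange screwdriver, 170 mm long, lying; leave alone. Origin: on its underside.
- spare_plug: Black plain plug without thread, 40 x 40 x 30 mm; leave alone. Origin: centre of the underside.
Mind the look-alikes: they are no part of the job. What is shaped like the puller but white is not meant.

How it is judged:
By the outcome, as a careful person would: the job done as asked, in the order asked, and still so for the second after the job is handed in, with the robot touching nothing.
It also fails if it takes over 72 s, if anything falls off the work surface, if the arm or the gripper's body presses on something with over 40 N, if the wrist force passes 120 N, or if a joint passes its speed limit or range.

ROBOT

A 6-joint arm with a two-finger parallel gripper is mounted at the origin on the work surface. World frame = base frame: x ahead of the robot, y to its left, z up, the work surface at z = 0. Lengths are in m, angles in degrees, forces in N, time in s.
With the tool pointing down it reaches from about 0.325 to 0.9 m from the base axis. Payload 6.1 kg.
Tool frame: the origin (TCP) lies on the centre line of the jaws, within the pads' length; the fingertips stand 22 mm ahead of it and the grasp point (between the pads) lies 3 mm ahead of it; z points along the fingers, y is the direction in which the jaws open and shut (so a half turn about z gives the same grasp; the last joint's range is limited). The gripper opens to 87 mm and grips with 3 to 60 N. Pads are 19 mm wide; open, the fingers measure 117 mm over their backs; the gripper's body (75 mm by 190 mm) begins 51 mm behind the grasp point.
Start: joints at [66.457, 12.628, 87.462, -0, 79.91, -7.225], TCP at [0.176, 0.6, 0.21] pointing down, gripper open.
Joint ranges: [-170.65, 170.65], [-52.31, 119.04], [5.05, 147.46], [-71.25, 251.25], [11.57, 151.72], [-153.62, 153.62]. Speed limits (degrees/s): [147.25, 147.25, 172.46, 180, 180, 180].

INTERFACE

Orientations are given as a 3x3 rotation matrix whose columns are the frame's x, y, z axes.
In Python, from bench import ctrl, optics gives the robot as it stands.
- The arm moves only by the tool apply_moves, never from a script. Its argument "motion" is a list of rows, each a list of 7 numbers: the opening, from 0 (shut) to 1 (fully open), then the shift along the tool's x, y, z in m, then the turn, a rotation vector about the tool's x, y, z in degrees. In form: [[jaw, dx, dy, dz, rx, ry, rz], ...]. A call has exactly 10 rows; each row shifts and turns the commanded pose from where the row before left it, along the tool's axes as they then stand; what a row does not reach is not made up. A row lasts 1/12 s, in which the tool goes at most 41.7 mm and 7.16 degrees, less where a joint would pass 70% of its speed; a pose out of reach is approached as far as the arm can. A call with a gripper value outside its range is refused whole. The fingers move at their own pace and stop on an object; the grip force is fixed at half the most. Time passes only in rows, so rows that do not move let the fingers close, or fill a call up. It gives the time, the measured TCP pose, the force and the opening at its end, in the units of the state.
- ctrl.sense(): the state, without advancing time (a new reading comes with each control period).
- optics.camera(name): name is "side" or "top" or "wrist"; returns a dict with "color" (400x640x3 uint8, red, green, blue), "vfov" (degrees; the focal length in pixels is half the picture's height over the tangent of half this angle, whatever the lens; pixels are square), "cx", "cy" (the principal point, pixels), "eye" and "rotation" of the camera in the world. Camera axes: x right, y down, z forward; pixel columns grow to the right and rows downward; lengths in m; the calibration is good to about 2 mm. A picture is of the moment at which its call begins. There is no depth.
- ctrl.close_job(): hands the job in, once; it reports no verdict.
The state is a dict: "time": time; "joint_positions": joint angles; "qd": joint speeds; "joint_efforts": joint torques, N m; "eef_pos": TCP position; "tcp_rot": TCP orientation; "contact_force": force on the tool from outside, world axes, zero at the start; "wrist_torque": the same for the moment, N m; "width": finger opening in m.
Only numpy, scipy, OpenCV 4.12 (cv2) and the standard library are available. Lean on these libraries where they do the work, as an engineer would, in place of code of your own. Each camera call takes 0.05 s, during which the arm holds its last target. There are 200 camera calls.

## Working session

There is one attempt and no reset: what is moved stays moved. The work goes in short steps, Python scripts to look and compute and a tool call to move; the robot and the scene stay as the last step left them, time stands still between calls to the robot, and variables do not carry over. Pictures are saved under pics/ and viewed, about 8 in all and at most 12, crops included, and the job is handed in when it is done.

Besides the shell and the picture viewer there is one more tool, called after "Call:" as name(argument=value, ...) on one line, values as JSON. apply_moves: Moves the arm, as the interface text tells. Its arguments: {"type":"object","properties":{"motion":{"type":"array"}},"required":["motion"]}

```bash
mkdir -p pics; ls
python3 - <<'E'
from bench import ctrl, optics
import cv2,pickle,numpy as np
s=ctrl.sense();print(s)
d={n:optics.camera(n) for n in("top","side")}
pickle.dump(d,open("v0.pkl","wb"))
for n,c in d.items():
    cv2.imwrite(f"pics/{n}0.png",c["color"][...,::-1]); print(n,c["vfov"],c["cx"],c["cy"],c["eye"],c["rotation"])
E
```

```text
pics
{'time': 0.0, 'joint_positions': array([ 6.64567356e+01,  1.26754644e+01,  8.75261337e+01, -2.95347564e-04,
        7.99096288e+01, -7.22576650e+00]), 'qd': array([ 0.05370551,  0.01455956,  0.00560682, -0.07274131,  0.06984053,
       -0.04863367]), 'joint_efforts': array([ 1.53791629e-03, -4.94602740e+01, -3.87386262e+01,  7.01083126e-02,
        5.72137465e-02, -1.64494986e-04]), 'eef_pos': array([0.17535327, 0.59922385, 0.20853146]), 'tcp_rot': array([[-9.59719696e-01,  2.80958202e-01, -7.70772711e-04],
       [ 2.80959158e-01,  9.59718072e-01, -1.78170715e-03],
       [ 2.39139262e-04, -1.92649510e-03, -9.99998116e-01]]), 'contact_force': array([-0.8088809 , -0.38572949,  0.38092606]), 'wrist_torque': array([-0.02957093,  0.0792615 , -0.01461753]), 'width': 0.0871164358560711}
top 49.11327302342638 313.92881634773823 206.0288406153125 [ 0.48441556 -0.00712101  1.01422674] [[-0.01908082 -0.99411963  0.10659311]
 [-0.99940387  0.01589621 -0.03064655]
 [ 0.02877191 -0.10711433 -0.99383032]]
side 43.73323860992526 318.86542230255714 197.998432497388 [0.5297302  0.86198382 0.88850079] [[-0.99683639 -0.06616241  0.0440425 ]
 [-0.07720111  0.67423233 -0.73447312]
 [ 0.01889963 -0.73554966 -0.67720713]]
```

View pics/top0.png

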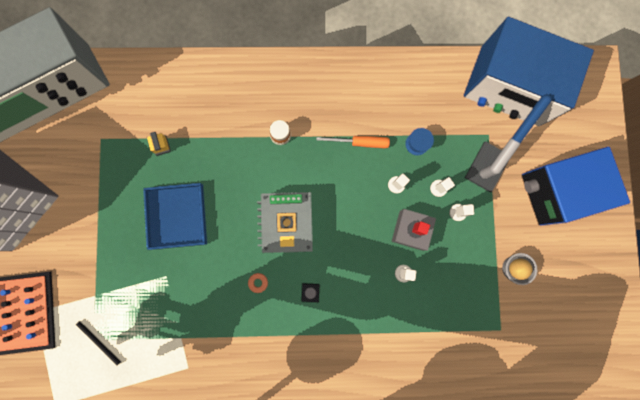

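View pics/side0.png

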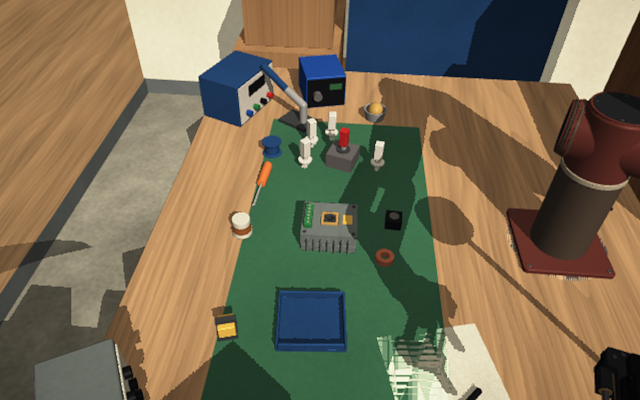

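The top view shows the red handle at about (423,228) in the stand at (414,229), the case and plug at (287,222), and the tray at (176,216). Things that could be taken for the puller are the white rods at (400,183), (442,186), (461,212) and (405,273), plus the black plain plug at (311,292). The yellow block on the case at (287,241) could be taken for the brass plug. I choose the red handle and the brass square with the bore, and check both in a close crop.

```bash
cat > h.py <<'E'
import numpy as np,cv2,pickle
def ray(c,u,v):
    f=c["color"].shape[0]/2/np.tan(np.radians(c["vfov"]/2))
    d=np.array(c["rotation"])@np.array([(u-c["cx"])/f,(v-c["cy"])/f,1]);return np.array(c["eye"]),d
def onz(c,u,v,z):
    e,d=ray(c,u,v);return e+d*(z-e[2])/d[2]
def proj(c,p):
    f=c["color"].shape[0]/2/np.tan(np.radians(c["vfov"]/2))
    q=np.array(c["rotation"]).T@(np.array(p)-c["eye"]);return np.array([c["cx"]+f*q[0]/q[2],c["cy"]+f*q[1]/q[2]])
def tri(rays):
    A=np.zeros((3,3));b=np.zeros(3)
    for e,d in rays:
        d=d/np.linalg.norm(d);P=np.eye(3)-np.outer(d,d);A+=P;b+=P@e
    return np.linalg.solve(A,b)
E
python3 - <<'E'
from h import *
d=pickle.load(open("v0.pkl","rb"))
def crop(n,u,v,r=40):
    i=d[n]["color"][v-r:v+r,u-r:u+r,::-1];return cv2.resize(i,(390,290 if 0 else 390),interpolation=cv2.INTER_CUBIC)
a=np.vstack([np.hstack([crop("top",414,225),crop("top",287,222)]),np.hstack([crop("side",343,148),crop("side",330,222)])])
a=cv2.resize(a,(600,600));cv2.imwrite("pics/crop0.png",a)
for n,z in(("top",.112),("side",.112)):
    im=d[n]["color"].astype(int);m=((im[...,0]>110)&(im[...,1]<70)&(im[...,2]<70)).astype(np.uint8)
    if n=="top": m[:,:350]=0;m[:,480:]=0;m[:150]=0
    else: m[:,:320]=0;m[:,380:]=0;m[:100]=0;m[180:]=0
    k,l,st,ce=cv2.connectedComponentsWithStats(m);print(n,[(s.tolist(),x) for s,x in zip(st[1:],ce[1:]) if s[4]>8])
E
```

```text
top [([412, 221, 18, 14, 185], array([420.51351351, 227.81621622]))]
side [([339, 128, 11, 19, 175], array([343.53142857, 136.88      ]))]
```

View pics/crop0.png

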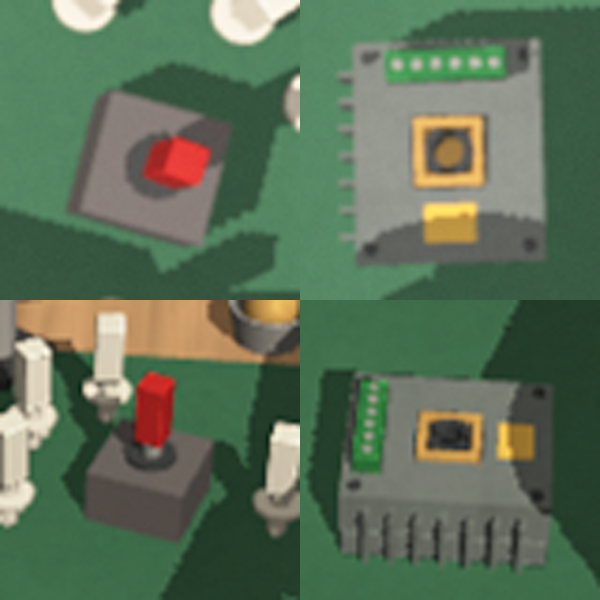

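Run:
```python
from h import *
from bench import optics
d=pickle.load(open("v0.pkl","rb"));T,S=d["top"],d["side"]
P=lambda o,x,y,s=3.75:(o[0]-40+x/s,o[1]-40+y/s)
def show(name,a,z,b=None):
    print(name,a,onz(T,*a,z).round(4), b is not None and (onz(S,*b,z).round(4),tri([ray(T,*a),ray(S,*b)]).round(4)))
ot,oc,os_,oe=(414,225),(287,222),(343,148),(330,222)
show("handle centroid",(420.5,227.8),.087,(343.5,136.9))
show("handletop",P(ot,189,160),.112,P(os_,156,379-300))
R=[P(ot,113,90),P(ot,232,122),P(ot,202,245),P(ot,80,212)]
W=np.array([onz(T,*p,.045)[:2] for p in R]);print("stand",W.round(4),W.mean(0))
for n,L in(("case",[(357,45),(540,40),(546,258),(357,265)]),("plug",[(412,116),(487,116),(487,188),(412,188)])):
    z=.055 if n=="case" else .058
    W=np.array([onz(T,*P(oc,x-300,y),z)[:2] for x,y in L]);print(n,W.round(4),W.mean(0),np.degrees(np.arctan2(*(W[0]-W[3])[::-1])))
L=[(418,413),(482,413),(481,462),(416,459)]
W=np.array([onz(S,*P(oe,x-300,y-300),.058)[:2] for x,y in L]);print("plug side",W.round(4),W.mean(0))
# tray
im=T["color"].astype(int)
for n,z in(("top",.025),("side",.025)):
    im=d[n]["color"].astype(int);m=((im[...,2]>im[...,0]*2)&(im[...,2]>im[...,1]*1.3)&(im[...,2]>40)).astype(np.uint8)
    if n=="top":m[:,:110]=0;m[:,240:]=0
    else: m[:260]=0
    k,l,st,ce=cv2.connectedComponentsWithStats(m);i=1+st[1:,4].argmax();pts=np.argwhere(l==i)[:,::-1].astype(np.float32)
    hull=cv2.convexHull(pts);q=cv2.approxPolyDP(hull,6,True)[:,0];W=np.array([onz(d[n],*p,z)[:2] for p in q]);print("tray",n,st[i],W.round(3).tolist(),W.mean(0))
w=optics.camera("wrist");print(w["eye"],w["rotation"],w["vfov"])
for n,u in(("w1",(400,183)),("w2",(442,186)),("w3",(461,212)),("w4",(405,273))):print(n,onz(T,*u,.085).round(3))
```

```text
handle centroid (420.5, 227.8) [ 0.5335 -0.2624  0.087 ] (array([ 0.5337, -0.2607,  0.087 ]), array([ 0.5336, -0.2629,  0.0854]))
handletop (424.4, 227.66666666666666) [ 0.5323 -0.2637  0.112 ] (array([ 0.5321, -0.2622,  0.112 ]), array([ 0.5322, -0.2641,  0.1107]))
stand [[ 0.5784 -0.239 ]
 [ 0.5581 -0.3097]
 [ 0.4854 -0.2882]
 [ 0.5062 -0.2163]] [ 0.53203052 -0.26329881]
case [[ 0.6158  0.0768]
 [ 0.6171 -0.0308]
 [ 0.4892 -0.0319]
 [ 0.4872  0.0777]] [0.55231504 0.02294719] -0.37036096582909867
plug [[0.5731 0.0448]
 [0.5724 0.0011]
 [0.5303 0.0017]
 [0.5311 0.0453]] [0.55169994 0.0232275 ] -0.5749597640518921
plug side [[0.5737 0.0103]
 [0.5331 0.0064]
 [0.5316 0.05  ]
 [0.5719 0.0512]] [0.55259123 0.02947353]
tray top [ 144  183   63   66 3602] [[0.511, 0.208], [0.502, 0.334], [0.635, 0.345], [0.643, 0.215]] [0.5728883  0.27561379]
tray side [ 275  290   72   62 4097] [[0.502, 0.353], [0.635, 0.363], [0.648, 0.224], [0.512, 0.215]] [0.5741506  0.28873686]
[0.09640745 0.62293216 0.38264635] [[ 0.27956776  0.91559136  0.28902306]
 [ 0.96012144 -0.2656746  -0.08708522]
 [-0.00294839  0.30184346 -0.95335294]] 58.96625753762677
w1 [ 0.631 -0.223  0.085]
w2 [ 0.623 -0.314  0.085]
w3 [ 0.566 -0.352  0.085]
w4 [ 0.439 -0.226  0.085]
```

Call:
apply_moves(motion=[[1,-0.035,-0.021,-0.005,0,0,0],[1,-0.035,-0.021,-0.005,0,0,0],[1,-0.035,-0.021,-0.005,0,0,0],[1,-0.035,-0.021,-0.005,0,0,0],[1,-0.035,-0.021,-0.005,0,0,0],[1,-0.035,-0.021,-0.005,0,0,0],[1,-0.035,-0.021,-0.005,0,0,0],[1,-0.035,-0.021,-0.005,0,0,0],[1,-0.035,-0.021,-0.005,0,0,0],[1,-0.035,-0.021,-0.005,0,0,0]])

```text
time: 0.98
eef_pos: [0.4534, 0.2982, 0.2598]
tcp_rot: [[-0.96, 0.281, -0.0], [0.281, 0.96, 0.0], [0.0, 0.0, -1.0]]
contact_force: [0.6, 0.5, 0.3]
width: 0.087
```

Call:
apply_moves(motion=[[0.7,-0.0158,-0.0345,0,0,0,0],[0.7,-0.0158,-0.0345,0,0,0,0],[0.7,-0.0158,-0.0345,0,0,0,0],[0.7,-0.0158,-0.0345,0,0,0,0],[0.7,-0.0158,-0.0345,0,0,0,0],[0.7,-0.0158,-0.0345,0,0,0,0],[0.7,-0.0158,-0.0345,0,0,0,0],[0.7,-0.0158,-0.0345,0,0,0,0],[0.7,-0.0158,-0.0345,0,0,0,0],[0.7,-0.0158,-0.0345,0,0,0,0]])

```text
time: 1.82
eef_pos: [0.5069, -0.0774, 0.2595]
tcp_rot: [[-0.96, 0.281, 0.0], [0.281, 0.96, 0.0], [0.0, 0.0, -1.0]]
contact_force: [0.7, 0.3, -0.3]
width: 0.061
```

Call:
apply_moves(motion=[[0.7,-0.0158,-0.0345,0,0,0,0],[0.7,-0.0158,-0.0345,0,0,0,0],[0.7,-0.0158,-0.0345,0,0,0,0],[0.7,-0.0158,-0.0345,0,0,0,0],[0.7,-0.0158,-0.0345,0,0,0,0],[0.7,0,0,0,0,0,0],[0.7,0,0,0,0,0,0],[0.7,0,0,0,0,0,0],[0.7,0,0,0,0,0,0],[0.7,0,0,0,0,0,0]])

```text
time: 2.65
eef_pos: [0.5347, -0.2619, 0.2598]
tcp_rot: [[-0.96, 0.279, 0.0], [0.279, 0.96, 0.0], [-0.0, 0.0, -1.0]]
contact_force: [-0.1, 0.4, 0.3]
width: 0.0608
```

Run:
```python
from h import *
from bench import ctrl,optics
s=ctrl.sense();print(s["time"],s["eef_pos"],s["tcp_rot"],s["joint_positions"],s["contact_force"],s["wrist_torque"])
w=optics.camera("wrist");pickle.dump((w,s),open("w1.pkl","wb"));cv2.imwrite("pics/w1.png",w["color"][...,::-1])
print(proj(w,(.532,-.263,.112)))
```

```text
2.65 [ 0.53467201 -0.26190415  0.25983254] [[-9.60172658e-01  2.79407282e-01  1.93318421e-04]
 [ 2.79407309e-01  9.60172661e-01  1.28283212e-04]
 [-1.49775799e-04  1.77188613e-04 -9.99999973e-01]] [-3.36911201e+01  6.96176390e+00  8.84976527e+01  1.23157499e-02
  8.45354447e+01 -1.07467459e+02] [-0.05964794  0.37688945  0.33827544] [-0.00669915 -0.03941914 -0.06869484]
[314.458342   178.08675921]
```

View pics/w1.png

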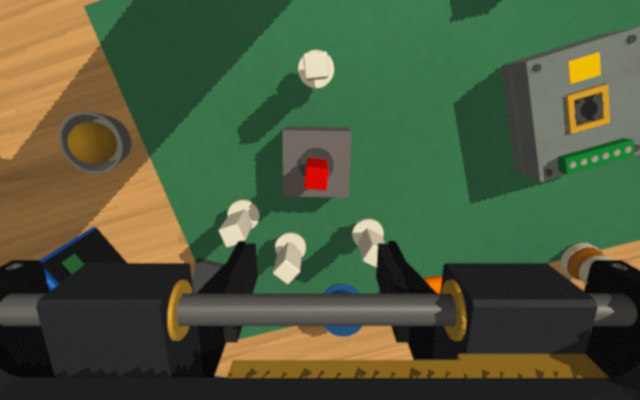

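Run:
```python
from h import *
w,s=pickle.load(open("w1.pkl","rb"))
im=w["color"].astype(int)
m=((im[...,0]>100)&(im[...,1]<80)&(im[...,2]<80));m[:140]=0;m[210:]=0;m[:,:280]=0;m[:,360:]=0
print(np.argwhere(m).min(0),np.argwhere(m).max(0))
for r in range(154,194,3): print(r,im[r,300:334:2,0])
i=cv2.resize(w["color"][120:205,270:365,::-1],None,fx=6,fy=6,interpolation=cv2.INTER_CUBIC)
for k,(u,v) in enumerate([(488,65)]): pass
j=cv2.resize(w["color"][70:150,540:640,::-1],None,fx=5,fy=5,interpolation=cv2.INTER_CUBIC) 
o=np.zeros((560,800,3),np.uint8);o[:510,:570]=i;cv2.imwrite("pics/w1c.png",o[:,:580])
```

```text
[157 304] [190 329]
154 [111  88  71  71  74  72  70  73  73  71  70  69  70  68  73 103 114]
157 [ 93  72  72  76 102 116 111 104  99  93  86  85  78  75  72  74 102]
160 [ 70  71  72  90 139 154 154 154 154 155 156 157 154 146  91  71  85]
163 [ 66  68  69 102 147 155 156 157 157 157 158 157 158 162 113  70  79]
166 [ 49  44  50 124 177 177 172 168 163 161 161 159 159 160 124  74  76]
169 [ 53  43  63 162 213 218 218 220 220 218 215 214 214 210 175  79  82]
172 [ 64  47  71 171 214 216 216 215 215 216 216 216 217 214 175  80 100]
175 [ 70  62  86 180 216 213 214 214 214 215 215 216 216 211 149 101 111]
178 [ 71  71 107 190 214 213 213 214 214 214 213 214 216 210 144 111 112]
181 [ 71  69 117 197 212 213 213 213 212 213 211 214 214 201 133 111 112]
184 [ 69  75 130 202 211 211 212 211 213 212 213 214 213 192 121 112 113]
187 [ 69  72 130 191 199 203 207 208 209 209 210 213 211 186 114 112 111]
190 [ 70  71  80  95 109 114 118 119 121 130 138 151 157 139 113 114 112]
193 [ 72  90 111 111 111 111 114 112 111 111 113 111 113 112 113 112 112]
```

View pics/w1c.png

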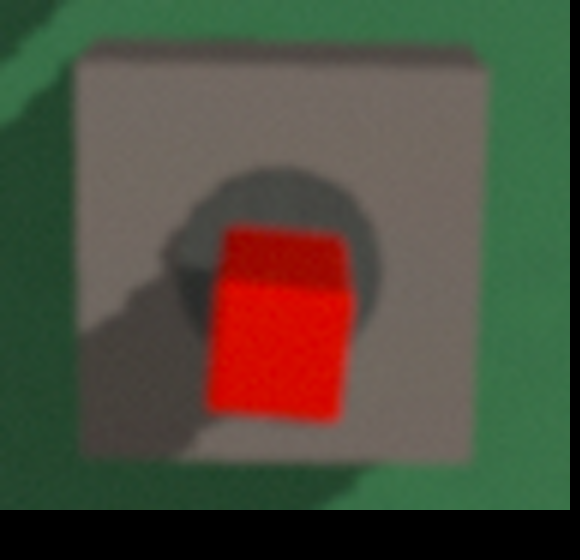

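The close crop shows the red top face in the disc and hole of the grey stand, with corners near wrist pixels (306,167), (329,169), (327,190) and (304,188). It is turned a few degrees from the image axes.

Run:
```python
from h import *
w,s=pickle.load(open("w1.pkl","rb"))
def f(L,z,fx=6,o=(270,120)): return np.array([onz(w,o[0]+x/fx-.4,o[1]+y/fx-.4,z)[:2] for x,y in L])
W=f([(218,280),(355,292),(340,423),(207,410)],.112)
print(W.mean(0),[(np.linalg.norm(W[i]-W[i-1]).round(4),np.degrees(np.arctan2(*(W[i]-W[i-1])[::-1])).round(1)) for i in range(4)])
V=f([(76,62),(487,68),(472,462),(80,457)],.045);print(V.mean(0),[(np.linalg.norm(V[i]-V[i-1]).round(4),np.degrees(np.arctan2(*(V[i]-V[i-1])[::-1])).round(1)) for i in range(4)])
a=W.mean(0);print("disc z.047",f([(280,268)],.049))
print("tool yaw",np.degrees(np.arctan2(*s["tcp_rot"][[1,0],0])))
```

```text
[ 0.53261753 -0.26141756] [(np.float64(0.0209), np.float64(158.6)), (np.float64(0.0213), np.float64(68.8)), (np.float64(0.0212), np.float64(-21.9)), (np.float64(0.021), np.float64(-111.9))]
[ 0.53314975 -0.26190785] [(np.float64(0.0746), np.float64(162.8)), (np.float64(0.0743), np.float64(73.0)), (np.float64(0.0745), np.float64(-16.7)), (np.float64(0.0751), np.float64(-106.9))]
disc z.047 [[ 0.53243837 -0.26145071]]
tool yaw 163.77516558478396
```

Call:
apply_moves(motion=[[0.7,0.0019,-0.0006,0,0,0,5.4],[0.7,0,0,0.03,0,0,0],[0.7,0,0,0.03,0,0,0],[0.7,0,0,0.03,0,0,0],[0.7,0,0,0.02,0,0,0],[0.7,0,0,0.018,0,0,0],[0.7,0,0,0.016,0,0,0],[0.7,0,0,0.012,0,0,0],[0.7,0,0,0.008,0,0,0],[0.7,0,0,0.004,0,0,0]])

```text
time: 3.53
eef_pos: [0.5323, -0.2626, 0.0907]
tcp_rot: [[-0.929, 0.369, -0.001], [0.369, 0.929, 0.001], [0.001, 0.0, -1.0]]
contact_force: [0.6, 0.4, -0.1]
width: 0.0608
```

Call:
apply_moves(motion=[[0.5,0,0,0,0,0,0],[0.3,0,0,0,0,0,0],[0.0,0,0,0,0,0,0],[0.0,0,0,0,0,0,0],[0.0,0,0,0,0,0,0],[0.0,0,0,0,0,0,0],[0.0,0,0,0,0,0,0],[0.0,0,0,0,0,0,0],[0.0,0,0,0,0,0,0],[0.0,0,0,0,0,0,0]])

```text
time: 4.37
eef_pos: [0.5328, -0.2634, 0.0919]
tcp_rot: [[-0.929, 0.37, 0.0], [0.37, 0.929, -0.0], [-0.0, 0.0, -1.0]]
contact_force: [0.8, 0.3, 1.9]
width: 0.0215
```

```bash
cat > s.py <<'E'
from bench import ctrl
import numpy as np
s=ctrl.sense();R=s["tcp_rot"]
print("t",s["time"],"p",s["eef_pos"].round(4),"yaw",np.degrees(np.arctan2(R[1,0],R[0,0])).round(2),"tilt",R[:2,2].round(4),"F",s["contact_force"].round(2),"M",s["wrist_torque"].round(3),"w",round(s["width"],4),"q",s["joint_positions"].round(1))
E
python3 s.py
```

```text
t 4.3667 p [ 0.5328 -0.2634  0.0919] yaw 158.28 tilt [ 0.0005 -0.0001] F [0.81 0.26 1.94] M [ 0.124 -0.103 -0.055] w 0.0215 q [ -33.9   14.8   98.2    0.    67.  -102.2]
```

Call:
apply_moves(motion=[[0,0,0,-0.004,0,0,0],[0,0,0,-0.008,0,0,0],[0,0,0,-0.012,0,0,0],[0,0,0,-0.016,0,0,0],[0,0,0,-0.02,0,0,0],[0,0,0,-0.02,0,0,0],[0,0,0,-0.015,0,0,0],[0,0,0,-0.01,0,0,0],[0,0,0,0,0,0,0],[0,0,0,0,0,0,0]])

```text
time: 5.2
eef_pos: [0.5328, -0.2636, 0.1974]
tcp_rot: [[-0.929, 0.37, 0.001], [0.37, 0.929, -0.001], [-0.001, -0.0, -1.0]]
contact_force: [0.0, -0.7, -1.4]
width: 0.0217
```

```bash
python3 s.py
python3 - <<'E'
from h import *
from bench import ctrl,optics
s=ctrl.sense();p=s["eef_pos"]
S=optics.camera("side");T=optics.camera("top");w=optics.camera("wrist");pickle.dump((S,T,w,s),open("v2.pkl","wb"))
o=[]
for c,z in((S,-.065),(T,-.065)):
    u,v=proj(c,p+[0,0,z]).astype(int);print(u,v)
    o.append(cv2.resize(c["color"][max(v-30,0):v+30,u-30:u+30,::-1],(400,400),interpolation=cv2.INTER_CUBIC))
cv2.imwrite("pics/v2.png",np.hstack(o))
E
```

```text
t 5.2 p [ 0.5328 -0.2636  0.1974] yaw 158.28 tilt [ 0.0011 -0.0008] F [ 0.   -0.71 -1.36] M [-0.056  0.073  0.013] w 0.0217 q [ -33.9    8.9   93.1   -0.    78.  -102.2]
344 122
427 226
```

View pics/v2.png

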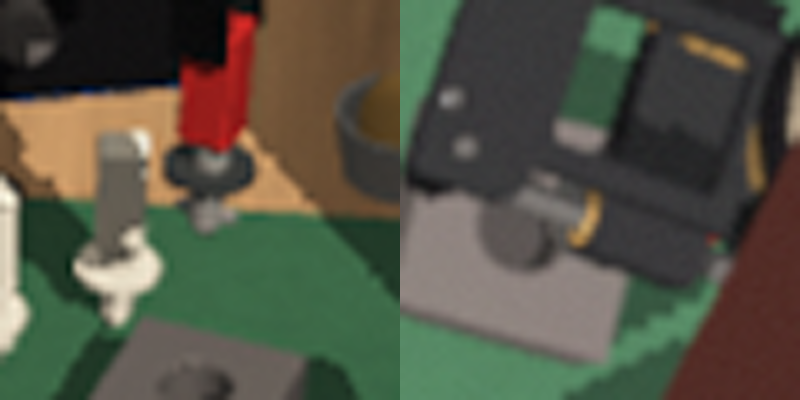

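Call:
apply_moves(motion=[[0,0.0044,0.0137,0,0,0,0],[0,0.0088,0.0274,0,0,0,0],[0,0.0106,0.0328,0,0,0,0],[0,0.0124,0.0383,0,0,0,0],[0,0.0124,0.0383,0,0,0,0],[0,0.0124,0.0383,0,0,0,0],[0,0.0106,0.0328,0,0,0,0],[0,0.0088,0.0274,0,0,0,0],[0,0.0053,0.0164,0,0,0,0],[0,0.0027,0.0082,0,0,0,0]])

```text
time: 6.18
eef_pos: [0.5507, 0.027, 0.1957]
tcp_rot: [[-0.93, 0.367, -0.002], [0.367, 0.93, 0.001], [0.002, 0.0, -1.0]]
contact_force: [0.6, -0.2, -1.8]
width: 0.0218
```

```bash
python3 s.py
python3 - <<'E'
from h import *
from bench import ctrl,optics
s=ctrl.sense();p=s["eef_pos"]
S=optics.camera("side");T=optics.camera("top");w=optics.camera("wrist");pickle.dump((S,T,w,s),open("v3.pkl","wb"))
u,v=proj(S,p+[0,0,-.075]).astype(int);print(u,v,proj(w,(.552,.023,.058)))
a=cv2.resize(S["color"][v-36:v+36,u-36:u+36,::-1],(400,400),interpolation=cv2.INTER_CUBIC)
u,v=proj(w,(.552,.023,.058)).astype(int)
b=cv2.resize(w["color"][max(0,v-70):v+70,u-70:u+70,::-1],(400,400))
cv2.imwrite("pics/v3.png",np.hstack([a,b]))
E
```

```text
t 6.1833 p [0.5507 0.027  0.1957] yaw 158.46 tilt [-0.0017  0.0011] F [ 0.63 -0.17 -1.76] M [-0.057 -0.015 -0.027] w 0.0218 q [ -5.4   3.2  99.4   0.1  77.5 -73.9]
331 198 [314.50461836 185.11308214]
```

View pics/v3.png

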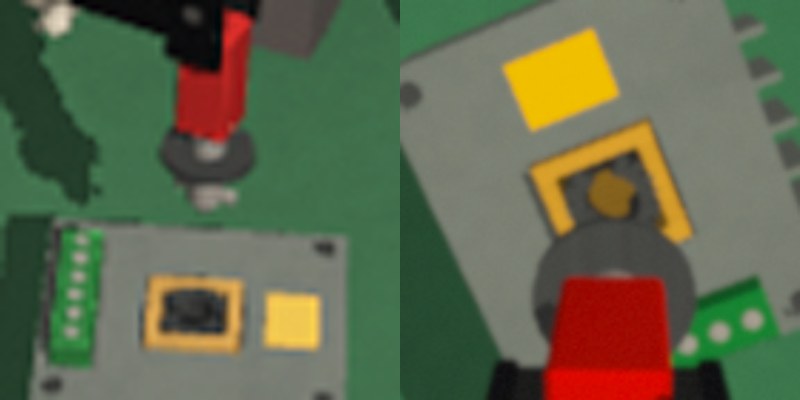

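Run:
```python
from h import *
S,T,w,s=pickle.load(open("v3.pkl","rb"))
p=s["eef_pos"];R=s["tcp_rot"]
tip=p+[0,0,-.075]
print("tip",proj(S,tip),"axis10",proj(S,tip+[0,0,.01]),"disc",proj(S,tip+[0,0,.03]))
for n,d in(("A",R[:,0]),("B",R[:,1])):
    print(n,[proj(S,tip+[0,0,.01]+k*.013*d).round(1) for k in(1,-1)])
im=S["color"]
for v in range(186,204):print(v,im[v,318:348].astype(int).sum(1)//3, )
# plug in wrist
hsv=cv2.cvtColor(w["color"],cv2.COLOR_RGB2HSV)
```

```text
tip [331.61167523 198.14885393] axis10 [331.77178437 194.89831909] disc [332.09784333 188.27867202]
A [array([337. , 196.7]), array([326.6, 193.1])]
B [array([329.3, 198.4]), array([334.2, 191.5])]
186 [84 84 84 85 83 83 73 55 48 47 39 58 81 74 66 75 82 76 65 61 61 64 76 82
 82 82 82 82 82 82]
187 [ 84  85  85  84  84  83  69  62  63  64  53  59  83  94 108 107 103  86
  65  61  61  62  72  81  82  82  82  80  80  82]
188 [ 84  84  83  83  83  73  65  63  63  63  61  65  93 118 138 131 126  97
  65  61  62  62  69  80  83  82  81  80  80  82]
189 [ 84  84  83  82  84  66  58  63  64  63  61  64  94 121 138 143 130  89
  63  63  63  62  66  78  84  82  82  81  82  82]
190 [ 84  84  84  83  84  67  54  60  64  63  63  62  78  99 113 111  92  67
  62  63  63  64  62  76  84  83  83  83  82  82]
191 [83 84 84 83 84 79 57 50 59 64 62 62 61 66 69 62 60 60 62 62 62 58 61 77
 83 83 82 82 83 83]
192 [85 84 84 84 84 84 75 52 48 57 61 63 63 61 61 63 62 62 62 61 57 54 71 83
 84 84 83 84 83 83]
193 [84 84 84 85 84 84 84 74 54 46 51 56 58 60 61 61 61 61 59 56 57 69 81 85
 84 83 82 84 83 82]
194 [8
[... 473 characters left out ...]
98 [ 86  85  86  85  85  84  85  83  84  84  78  84 109 129 136 135 111 103
 113  98  83  83  82  82  82  82  82  81  81  82]
199 [ 84  84  85  85  84  83  84  84  84  84  83  83  92 109 113 109  91  83
  88  86  82  82  82  82  82  81  82  81  81  83]
200 [86 85 85 84 85 84 83 83 83 84 83 84 77 83 84 80 82 82 82 83 85 83 83 83
 83 83 83 82 83 83]
201 [72 67 77 84 83 84 84 84 83 84 85 84 84 84 83 83 83 83 84 83 84 82 84 83
 84 83 85 84 83 84]
202 [ 94  89 100 105 104  95  93  92  92  93  86  80  80  75  70  71  71  82
  84  83  82  82  83  83  83  83  84  84  83  83]
203 [121 120 121 121 120 115 111 112 113 112 107 105 103  97  94  96  97 105
 106 106 106 105  97  92  93  93  92  85  88  93]
```

Run:
```python
from h import *
S,T,w,s=pickle.load(open("v3.pkl","rb"))
W=np.array([onz(w,314-70+(x-400)/2.857-.4,185-70+y/2.857-.4,.058)[:2] for x,y in[(529,169),(651,121),(692,239)]])
print(W,(W[0]+W[2])/2,np.linalg.norm(W[1]-W[0]),np.linalg.norm(W[1]-W[2]),[np.degrees(np.arctan2(*(W[1]-W[i])[::-1])) for i in(0,2)])
im=w["color"].astype(int);m=((im[...,0]>150)&(im[...,1]>100)&(im[...,1]<190)&(im[...,2]<110)).astype(np.uint8)
k,l,st,ce=cv2.connectedComponentsWithStats(m);print([(a.tolist(),c.round(1)) for a,c in zip(st[1:],ce[1:]) if a[4]>60])
m0=pickle.load(open("v0.pkl","rb"));
for n in("top","side"):
    c=m0[n];h=cv2.cvtColor(c["color"],cv2.COLOR_RGB2HSV);m=((h[...,0]>10)&(h[...,0]<30)&(h[...,1]>110)&(h[...,2]>120)).astype(np.uint8)
    u,v=proj(c,(.552,.023,.058)).astype(int);q=np.zeros_like(m);q[v-13:v+13,u-13:u+13]=m[v-13:v+13,u-13:u+13]
    pts=np.argwhere(q)[:,::-1].astype(np.float32);hull=cv2.minAreaRect(pts);print(n,hull,onz(c,*hull[0],.058))
```

```text
[[0.53360841 0.00524881]
 [0.53339753 0.04658665]
 [0.57424438 0.04527521]] [0.55392639 0.02526201] 0.04133837882929007 0.04086789375072546 [np.float64(90.29228274864799), np.float64(178.1610817477111)]
[([0, 0, 24, 12, 156], array([7.8, 3.7])), ([311, 0, 47, 40, 1087], array([333.9,  18.8])), ([280, 124, 41, 37, 290], array([300.2, 142.2])), ([290, 158, 56, 42, 695], array([318.2, 176.6])), ([632, 238, 8, 20, 95], array([636.5, 246.1])), ([605, 253, 35, 17, 192], array([622.9, 259.4])), ([498, 265, 90, 29, 1574], array([547.2, 282.4])), ([251, 284, 8, 54, 232], array([253.8, 310.7])), ([501, 326, 73, 52, 3192], array([536.5, 350. ])), ([276, 338, 69, 23, 783], array([319.5, 352.7]))]
top ((286.0, 222.0), (18.0, 18.0), 90.0) [0.55285065 0.02511917 0.058     ]
side ((329.5, 218.5), (13.0, 17.0), 90.0) [0.55327908 0.02993217 0.058     ]
```

Call:
apply_moves(motion=[[0,0,0,0,0,0,-6.75],[0,0,0,0,0,0,-6.75],[0,0,0,0,0,0,-6.75],[0,0,0,0,0,0,-6.75],[0,0,0,0,0,0,-6.75],[0,0,0,0,0,0,-6.75],[0,0,0,0,0,0,-6.75],[0,0,0,0,0,0,-6.75],[0,0,0,0,0,0,-6.75],[0,0,0,0,0,0,-6.75]])

```text
time: 7.17
eef_pos: [0.5515, 0.0216, 0.1963]
tcp_rot: [[-0.695, -0.719, -0.001], [-0.719, 0.695, -0.001], [0.001, 0.0, -1.0]]
contact_force: [-0.2, -0.1, -1.0]
width: 0.0214
```

```bash
python3 s.py
python3 - <<'E'
from h import *
from bench import ctrl
s=ctrl.sense();print((s["tcp_rot"].T@(np.array([.5532,.0248,.14])-s["eef_pos"])).round(4))
E
```

```text
t 7.1667 p [0.5515 0.0216 0.1963] yaw -134.01 tilt [-0.0006 -0.0005] F [-0.17 -0.12 -0.98] M [0.107 0.051 0.03 ] w 0.0214 q [  -5.9    3.2   99.3   -0.    77.5 -141.9]
[-0.0035  0.001   0.0563]
```

Call:
apply_moves(motion=[[0,-0.0035,0.001,0.006,0,0,0],[0,0,0,0.01,0,0,0],[0,0,0,0.012,0,0,0],[0,0,0,0.01,0,0,0],[0,0,0,0.008,0,0,0],[0,0,0,0.006,0,0,0],[0,0,0,0.004,0,0,0],[0,0,0,0.003,0,0,0],[0,0,0,0.002,0,0,0],[0,0,0,0.001,0,0,0]])

```text
time: 8.0
eef_pos: [0.5536, 0.0268, 0.1347]
tcp_rot: [[-0.697, -0.717, 0.0], [-0.717, 0.697, -0.0], [-0.0, -0.0, -1.0]]
contact_force: [0.1, -0.1, -2.4]
width: 0.0213
```

Call:
apply_moves(motion=[[0,0,0,0.001,0,0,0],[0,0,0,0.001,0,0,0],[0,0,0,0.001,0,0,0],[0,0,0,0.001,0,0,0],[0,0,0,0.001,0,0,0],[0,0,0,0.0005,0,0,0],[0,0,0,0,0,0,0],[0,0,0,0,0,0,0],[0,0,0,0,0,0,0],[0,0,0,0,0,0,0]])

```text
time: 8.83
eef_pos: [0.5535, 0.0267, 0.1292]
tcp_rot: [[-0.697, -0.717, 0.0], [-0.717, 0.697, -0.0], [-0.0, -0.0, -1.0]]
contact_force: [0.4, -0.3, -1.2]
width: 0.0213
```

```bash
python3 s.py
```

```text
t 8.8333 p [0.5535 0.0267 0.1292] yaw -134.22 tilt [ 0.0002 -0.    ] F [ 0.43 -0.35 -1.2 ] M [ 0.096  0.042 -0.04 ] w 0.0213 q [  -5.4    7.1  102.7   -0.    70.2 -141.2]
```

Call:
apply_moves(motion=[[0,0.0006,-0.0006,0,0,0,0],[0,0.0006,-0.0006,0,0,0,0],[0,0,0,0.0008,0,0,0],[0,0,0,0.0008,0,0,0],[0,0,0,0.0007,0,0,0],[0,0,0,0.0007,0,0,0],[0,0,0,0.0006,0,0,0],[0,0,0,0.0004,0,0,0],[0,0,0,0,0,0,0],[0,0,0,0,0,0,0]])

```text
time: 9.67
eef_pos: [0.5534, 0.0251, 0.1251]
tcp_rot: [[-0.697, -0.717, -0.0], [-0.717, 0.697, -0.0], [0.0, 0.0, -1.0]]
contact_force: [0.4, 0.5, -1.7]
width: 0.0212
```

```bash
python3 s.py
```

```text
t 9.6667 p [0.5534 0.0251 0.1251] yaw -134.22 tilt [-0. -0.] F [ 0.42  0.45 -1.71] M [0.038 0.045 0.   ] w 0.0212 q [  -5.6    7.3  102.9   -0.    69.8 -141.3]
```

Call:
apply_moves(motion=[[0,0,0,0.0004,0,0,0],[0,0,0,0.0004,0,0,0],[0,0,0,0.0004,0,0,0],[0,0,0,0.0003,0,0,0],[0,0,0,0,0,0,0],[0,0,0,0,0,0,0],[0,0,0,0,0,0,0],[0,0,0,0,0,0,0],[0,0,0,0,0,0,0],[0,0,0,0,0,0,0]])

```text
time: 10.5
eef_pos: [0.5539, 0.0251, 0.1243]
tcp_rot: [[-0.697, -0.717, 0.001], [-0.717, 0.697, -0.0], [-0.001, -0.001, -1.0]]
contact_force: [-1.0, 0.5, 5.3]
width: 0.0219
```

```bash
python3 s.py
```

```text
t 10.5 p [0.5539 0.0251 0.1243] yaw -134.22 tilt [ 0.0011 -0.    ] F [-1.    0.46  5.26] M [0.242 0.257 0.028] w 0.0219 q [  -5.6    7.4  102.9    0.    69.6 -141.3]
```

Call:
apply_moves(motion=[[0,0,0,0,0,0,1.2],[0,0,0,0,0,0,1.2],[0,0,0,0,0,0,1.2],[0,0,0,0,0,0,1.2],[0,0,0,0,0,0,1.2],[0,0,0,0,0,0,1.2],[0,0,0,0,0,0,1.2],[0,0,0,0,0,0,1.2],[0,0,0,0,0,0,1.2],[0,0,0,0,0,0,1.2]])

```text
time: 11.33
eef_pos: [0.5542, 0.0247, 0.1244]
tcp_rot: [[-0.832, -0.555, 0.002], [-0.555, 0.832, -0.001], [-0.001, -0.001, -1.0]]
contact_force: [0.2, -0.3, 5.4]
width: 0.0208
```

```bash
python3 s.py
```

```text
t 11.3333 p [0.5542 0.0247 0.1244] yaw -146.28 tilt [ 0.0018 -0.0006] F [ 0.23 -0.31  5.39] M [-0.119  0.096  0.095] w 0.0208 q [  -5.6    7.4  102.9   -0.    69.6 -129.3]
```

Call:
apply_moves(motion=[[0,0,0,0,0,0,1.2],[0,0,0,0,0,0,1.2],[0,0,0,0,0,0,1.2],[0,0,0,0,0,0,1.2],[0,0,0,0,0,0,1.2],[0,0,0,0,0,0,1.2],[0,0,0,0,0,0,1.2],[0,0,0,0,0,0,1.2],[0,0,0,0,0,0,1.2],[0,0,0,0,0,0,1.2]])

```text
time: 12.17
eef_pos: [0.5541, 0.0247, 0.1243]
tcp_rot: [[-0.929, -0.37, 0.002], [-0.37, 0.929, -0.001], [-0.001, -0.001, -1.0]]
contact_force: [0.3, -0.7, 5.1]
width: 0.0216
```

```bash
python3 s.py
```

```text
t 12.1667 p [0.5541 0.0247 0.1243] yaw -158.29 tilt [ 0.0016 -0.0006] F [ 0.27 -0.74  5.11] M [-0.085  0.057  0.035] w 0.0216 q [  -5.6    7.4  102.9   -0.    69.6 -117.3]
```

Call:
apply_moves(motion=[[0,0,0,0,0,0,1.2],[0,0,0,0,0,0,1.2],[0,0,0,0,0,0,1.2],[0,0,0,0,0,0,1.2],[0,0,0,0,0,0,1.2],[0,0,0,0,0,0,1.2],[0,0,0,0,0,0,1.2],[0,0,0,0,0,0,1.2],[0,0,0,0,0,0,1.2],[0,0,0,0,0,0,1.2]])

```text
time: 13.0
eef_pos: [0.5534, 0.0252, 0.1237]
tcp_rot: [[-0.986, -0.168, -0.0], [-0.168, 0.986, 0.0], [-0.0, 0.0, -1.0]]
contact_force: [-0.4, 0.1, 3.8]
width: 0.0213
```

```bash
python3 s.py
```

```text
t 13.0 p [0.5534 0.0252 0.1237] yaw -170.33 tilt [-0.      0.0003] F [-0.45  0.08  3.77] M [0.13  0.125 0.047] w 0.0213 q [  -5.6    7.4  103.     0.    69.6 -105.2]
```

Call:
apply_moves(motion=[[0,0,0,0,0,0,0],[0,0,0,0,0,0,0],[0,0,0,0.0003,0,0,0],[0,0,0,0.0003,0,0,0],[0,0,0,0,0,0,0],[0,0,0,0,0,0,0],[0,0,0,0,0,0,0],[0,0,0,0,0,0,0],[0,0,0,0,0,0,0],[0,0,0,0,0,0,0]])

```text
time: 13.83
eef_pos: [0.5536, 0.0252, 0.1234]
tcp_rot: [[-0.986, -0.169, 0.0], [-0.169, 0.986, 0.0], [-0.0, 0.0, -1.0]]
contact_force: [-0.2, 0.3, 7.5]
width: 0.0221
```

```bash
python3 s.py
```

```text
t 13.8333 p [0.5536 0.0252 0.1234] yaw -170.26 tilt [0.0004 0.0003] F [-0.2   0.33  7.47] M [ 0.104  0.207 -0.01 ] w 0.0221 q [  -5.6    7.5  103.     0.    69.6 -105.3]
```

Call:
apply_moves(motion=[[0,0,0,-0.0003,0,0,1.2],[0,0,0,0,0,0,1.2],[0,0,0,0,0,0,1.2],[0,0,0,0,0,0,1.2],[0,0,0,0,0,0,1.2],[0,0,0,0,0,0,0],[0,0,0,0,0,0,0],[0,0,0,0,0,0,0],[0,0,0,0,0,0,0],[0,0,0,0,0,0,0]])

```text
time: 14.67
eef_pos: [0.5531, 0.025, 0.1229]
tcp_rot: [[-0.998, -0.066, -0.001], [-0.066, 0.998, -0.0], [0.001, 0.0, -1.0]]
contact_force: [-0.2, -2.1, -2.1]
width: 0.0213
```

```bash
python3 s.py
```

```text
t 14.6667 p [0.5531 0.025  0.1229] yaw -176.21 tilt [-0.0009 -0.    ] F [-0.23 -2.06 -2.13] M [-0.201  0.024 -0.012] w 0.0213 q [ -5.6   7.5 103.   -0.   69.6 -99.4]
```

Call:
apply_moves(motion=[[0,0,0,0.0003,0,0,1],[0,0,0,0.0005,0,0,1],[0,0,0,0.0007,0,0,1],[0,0,0,0.0008,0,0,0],[0,0,0,0.0008,0,0,0],[0,0,0,0.0008,0,0,0],[0,0,0,0.0006,0,0,0],[0,0,0,0,0,0,0],[0,0,0,0,0,0,0],[0,0,0,0,0,0,0]])

```text
time: 15.5
eef_pos: [0.5534, 0.0251, 0.1188]
tcp_rot: [[-1.0, -0.014, -0.0], [-0.014, 1.0, 0.0], [0.0, 0.0, -1.0]]
contact_force: [0.3, -0.1, -2.0]
width: 0.0216
```

```bash
python3 s.py
```

```text
t 15.5 p [0.5534 0.0251 0.1188] yaw -179.22 tilt [-0.0002  0.    ] F [ 0.29 -0.13 -2.03] M [-0.056 -0.016 -0.021] w 0.0216 q [ -5.6   7.8 103.2   0.   69.1 -96.3]
```

Call:
apply_moves(motion=[[0,0,0,0.0008,0,0,0],[0,0,0,0.0008,0,0,0],[0,0,0,0.0008,0,0,0],[0,0,0,0.0006,0,0,0],[0,0,0,0.0004,0,0,0],[0,0,0,0.0003,0,0,0],[0,0,0,0,0,0,0],[0,0,0,0,0,0,0],[0,0,0,0,0,0,0],[0,0,0,0,0,0,0]])

```text
time: 16.33
eef_pos: [0.5534, 0.025, 0.1151]
tcp_rot: [[-1.0, -0.014, -0.0], [-0.014, 1.0, -0.0], [0.0, -0.0, -1.0]]
contact_force: [0.1, 0.2, -1.7]
width: 0.0215
```

```bash
python3 s.py
```

```text
t 16.3333 p [0.5534 0.025  0.1151] yaw -179.22 tilt [-0. -0.] F [ 0.06  0.21 -1.68] M [-0.042  0.03  -0.017] w 0.0215 q [ -5.6   8.  103.3  -0.   68.7 -96.3]
```

Call:
apply_moves(motion=[[0,0,0,0.0003,0,0,0],[0,0,0,0.0003,0,0,0],[0,0,0,0.0003,0,0,0],[0,0,0,0,0,0,0],[0,0,0,0,0,0,0],[0,0,0,0,0,0,0],[0,0,0,0,0,0,0],[0,0,0,0,0,0,0],[0,0,0,0,0,0,0],[0,0,0,0,0,0,0]])

```text
time: 17.17
eef_pos: [0.5536, 0.025, 0.1145]
tcp_rot: [[-1.0, -0.014, 0.0], [-0.014, 1.0, -0.0], [-0.0, -0.0, -1.0]]
contact_force: [-0.2, 0.2, 1.4]
width: 0.0213
```

```bash
python3 s.py
```

```text
t 17.1667 p [0.5536 0.025  0.1145] yaw -179.22 tilt [ 0.0005 -0.0001] F [-0.22  0.16  1.39] M [-0.072  0.031  0.005] w 0.0213 q [ -5.6   8.  103.4  -0.   68.6 -96.3]
```

Call:
apply_moves(motion=[[0,0,0,-0.0003,0,0,0],[0,0,0,0,0,0,3],[0,0,0,0.00025,0,0,3],[0,0,0,0.00025,0,0,3],[0,0,0,0.00025,0,0,3],[0,0,0,0.00025,0,0,3],[0,0,0,0.00025,0,0,3],[0,0,0,0.00025,0,0,3],[0,0,0,0.00025,0,0,3],[0,0,0,0.00025,0,0,3]])

```text
time: 18.0
eef_pos: [0.5533, 0.0249, 0.1129]
tcp_rot: [[-0.896, 0.444, -0.0], [0.444, 0.896, -0.0], [0.0, -0.001, -1.0]]
contact_force: [-1.6, -0.6, 4.1]
width: 0.0216
```

```bash
python3 s.py
```

```text
t 18.0 p [0.5533 0.0249 0.1129] yaw 153.65 tilt [-0.0004 -0.0004] F [-1.57 -0.56  4.09] M [-0.213  0.399  0.015] w 0.0216 q [ -5.6   8.1 103.4  -0.   68.4 -69.2]
```

Call:
apply_moves(motion=[[0,0,0,-0.0004,0,0,0],[0,0,0,-0.0003,0,0,0],[0,0,0,0.0001,0,0,2],[0,0,0,0.00017,0,0,2],[0,0,0,0.00017,0,0,2],[0,0,0,0.00017,0,0,2],[0,0,0,0.00017,0,0,2],[0,0,0,0.00017,0,0,2],[0,0,0,0,0,0,0],[0,0,0,0,0,0,0]])

```text
time: 18.83
eef_pos: [0.553, 0.0251, 0.112]
tcp_rot: [[-0.787, 0.617, -0.001], [0.617, 0.787, 0.0], [0.001, -0.001, -1.0]]
contact_force: [-2.3, -0.7, 1.3]
width: 0.0214
```

```bash
python3 s.py
```

```text
t 18.8333 p [0.553  0.0251 0.112 ] yaw 141.9 tilt [-0.0009  0.    ] F [-2.28 -0.73  1.26] M [-0.226  0.462 -0.005] w 0.0214 q [ -5.6   8.2 103.5  -0.   68.4 -57.5]
```

Call:
apply_moves(motion=[[0,0.00024,-0.00018,-0.0004,0,0,0],[0,0,0,0.00021,0,0,2.5],[0,0,0,0.00021,0,0,2.5],[0,0,0,0.00021,0,0,2.5],[0,0,0,0.00021,0,0,2.5],[0,0,0,0.00021,0,0,2.5],[0,0,0,0.00021,0,0,2.5],[0,0,0,0.00021,0,0,2.5],[0,0,0,0,0,0,0],[0,0,0,0,0,0,0]])

```text
time: 19.67
eef_pos: [0.5526, 0.0251, 0.1107]
tcp_rot: [[-0.565, 0.825, -0.001], [0.825, 0.565, 0.0], [0.001, -0.001, -1.0]]
contact_force: [-2.1, 0.6, -0.2]
width: 0.0212
```

```bash
python3 s.py
```

```text
t 19.6667 p [0.5526 0.0251 0.1107] yaw 124.4 tilt [-0.0013  0.0001] F [-2.06  0.58 -0.22] M [-0.29   0.538 -0.014] w 0.0212 q [ -5.6   8.2 103.6  -0.   68.3 -40. ]
```

Call:
apply_moves(motion=[[0,0.0002,-0.0002,-0.0002,0,0,0],[0,0,0,0.00012,0,0,1.5],[0,0,0,0.00012,0,0,1.5],[0,0,0,0.00012,0,0,1.5],[0,0,0,0.00012,0,0,1.5],[0,0,0,0.00012,0,0,1.5],[0,0,0,0.00012,0,0,1.5],[0,0,0,0.00012,0,0,1.5],[0,0,0,0,0,0,0],[0,0,0,0,0,0,0]])

```text
time: 20.5
eef_pos: [0.5523, 0.0252, 0.11]
tcp_rot: [[-0.405, 0.914, -0.001], [0.914, 0.405, 0.0], [0.001, -0.001, -1.0]]
contact_force: [-2.4, -0.4, -3.8]
width: 0.0214
```

```bash
python3 s.py
```

```text
t 20.5 p [0.5523 0.0252 0.11  ] yaw 113.87 tilt [-0.0013  0.0002] F [-2.39 -0.36 -3.81] M [-0.227  0.607  0.009] w 0.0214 q [ -5.6   8.2 103.7   0.   68.2 -29.4]
```

Call:
apply_moves(motion=[[0,0,0,0.0003,0,0,1],[0,0,0,0.0001,0,0,1],[0,0,0,0.0001,0,0,1],[0,0,0,0.0001,0,0,1],[0,0,0,0.0001,0,0,1],[0,0,0,0.0001,0,0,1],[0,0,0,0.0001,0,0,1],[0,0,0,0.0001,0,0,1],[0,0,0,0,0,0,0],[0,0,0,0,0,0,0]])

```text
time: 21.33
eef_pos: [0.5526, 0.0251, 0.1095]
tcp_rot: [[-0.272, 0.962, -0.001], [0.962, 0.272, -0.0], [0.0, -0.001, -1.0]]
contact_force: [-4.5, -0.2, -2.5]
width: 0.0217
```

```bash
python3 s.py
```

```text
t 21.3333 p [0.5526 0.0251 0.1095] yaw 105.78 tilt [-0.0006 -0.    ] F [-4.49 -0.23 -2.48] M [-0.288  1.131  0.093] w 0.0217 q [ -5.6   8.3 103.7  -0.   68.1 -21.3]
```

Call:
apply_moves(motion=[[0,0.0001,-0.0003,0,0,0,0],[0,0,0,0.0001,0,0,0.8],[0,0,0,0.0001,0,0,0.8],[0,0,0,0.0001,0,0,0.8],[0,0,0,0,0,0,0],[0,0,0,0,0,0,0],[0,0,0,0,0,0,0],[0,0,0,0,0,0,0],[0,0,0,0,0,0,0],[0,0,0,0,0,0,0]])

```text
time: 22.17
eef_pos: [0.5525, 0.0251, 0.1094]
tcp_rot: [[-0.231, 0.973, 0.0], [0.973, 0.231, -0.0], [-0.0, -0.0, -1.0]]
contact_force: [-5.1, 0.1, -0.3]
width: 0.0218
```

```bash
python3 s.py
```

```text
t 22.1667 p [0.5525 0.0251 0.1094] yaw 103.38 tilt [ 0. -0.] F [-5.12  0.1  -0.32] M [-0.308  1.322  0.158] w 0.0218 q [ -5.6   8.3 103.7  -0.   68.  -19. ]
```

Call:
apply_moves(motion=[[0,0,0,0,0,0,0.5],[0,0,0,0,0,0,0.5],[0,0,0,0,0,0,0],[0,0,0,0,0,0,0],[0,0,0,0,0,0,0],[0,0,0,0,0,0,0],[0,0,0,0,0,0,0],[0,0,0,0,0,0,0],[0,0,0,0,0,0,0],[0,0,0,0,0,0,0]])

```text
time: 23.0
eef_pos: [0.5526, 0.0251, 0.1094]
tcp_rot: [[-0.215, 0.977, 0.0], [0.977, 0.215, -0.0], [-0.0, 0.0, -1.0]]
contact_force: [-4.8, -1.3, -0.4]
width: 0.0215
```

```bash
python3 s.py
python3 - <<'E'
from h import *
from bench import optics
S=optics.camera("side");w=optics.camera("wrist");pickle.dump((S,w),open("v4.pkl","wb"))
u,v=proj(S,(.5526,.025,.075)).astype(int)
a=cv2.resize(S["color"][v-30:v+30,u-30:u+30,::-1],(400,400),interpolation=cv2.INTER_CUBIC)
u,v=proj(w,(.5526,.025,.07)).astype(int);print(u,v)
b=cv2.resize(w["color"][v-70:v+70,u-70:u+70,::-1],(400,400),interpolation=cv2.INTER_CUBIC)
cv2.imwrite("pics/v4.png",np.hstack([a,b]))
E
```

```text
t 23.0 p [0.5526 0.0251 0.1094] yaw 102.39 tilt [ 0.0001 -0.    ] F [-4.82 -1.27 -0.39] M [-0.322  1.288  0.197] w 0.0215 q [ -5.6   8.3 103.7  -0.   68.  -18. ]
314 223
```

View pics/v4.png

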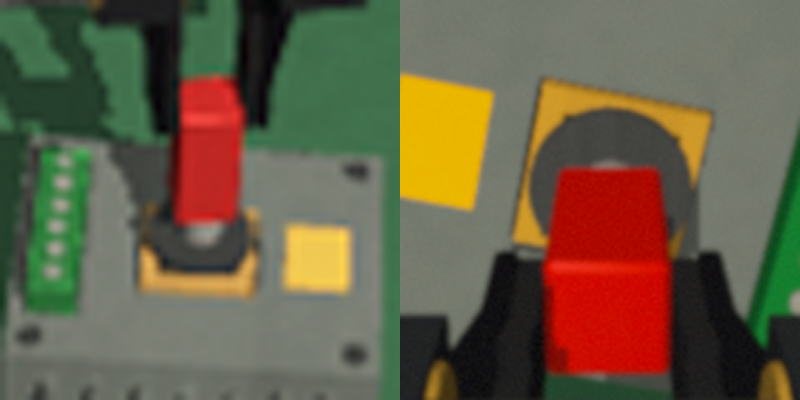

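Torque rises evenly to 0.2 N m at the stop. In the view the disc sits just over the square plug (side crop around (197,240)), so it is home. I back the twist off slightly and pull gently.

Call:
apply_moves(motion=[[0,0.0001,-0.0003,0,0,0,-1],[0,0,0,0,0,0,-1],[0,0,0,-0.0003,0,0,0],[0,0,0,-0.0003,0,0,0],[0,0,0,-0.0004,0,0,0],[0,0,0,-0.0004,0,0,0],[0,0,0,-0.0004,0,0,0],[0,0,0,-0.0004,0,0,0],[0,0,0,-0.0004,0,0,0],[0,0,0,-0.0004,0,0,0]])

```text
time: 23.93
eef_pos: [0.5515, 0.0253, 0.111]
tcp_rot: [[-0.248, 0.969, -0.002], [0.969, 0.248, 0.0], [0.001, -0.002, -1.0]]
contact_force: [0.1, -0.3, -17.5]
width: 0.0212
```

```bash
python3 s.py
```

```text
t 23.9333 p [0.5515 0.0253 0.111 ] yaw 104.38 tilt [-0.0017  0.0003] F [  0.12  -0.31 -17.54] M [-0.12   0.071  0.078] w 0.0212 q [ -5.6   8.1 103.7   0.   68.3 -19.9]
```

Call:
apply_moves(motion=[[0,0,0,-0.0005,0,0,0],[0,0,0,-0.0005,0,0,0],[0,0,0,-0.0006,0,0,0],[0,0,0,-0.0008,0,0,0],[0,0,0,-0.001,0,0,0],[0,0,0,-0.001,0,0,0],[0,0,0,-0.001,0,0,0],[0,0,0,-0.001,0,0,0],[0,0,0,-0.001,0,0,0],[0,0,0,-0.001,0,0,0]])

```text
time: 24.77
eef_pos: [0.5523, 0.0251, 0.1209]
tcp_rot: [[-0.248, 0.969, 0.0], [0.969, 0.248, -0.0], [-0.0, 0.0, -1.0]]
contact_force: [0.3, -1.0, -16.8]
width: 0.0216
```

```bash
python3 s.py
```

```text
t 24.7667 p [0.5523 0.0251 0.1209] yaw 104.38 tilt [ 0.0003 -0.    ] F [  0.3   -0.98 -16.76] M [-0.032  0.21   0.027] w 0.0216 q [ -5.6   7.5 103.3  -0.   69.3 -19.9]
```

Call:
apply_moves(motion=[[0,0,0,-0.001,0,0,0],[0,0,0,-0.001,0,0,0],[0,0,0,-0.001,0,0,0],[0,0,0,-0.001,0,0,0],[0,0,0,-0.001,0,0,0],[0,0,0,-0.001,0,0,0],[0,0,0,-0.001,0,0,0],[0,0,0,-0.001,0,0,0],[0,0,0,-0.001,0,0,0],[0,0,0,-0.001,0,0,0]])

```text
time: 25.6
eef_pos: [0.5523, 0.0252, 0.1308]
tcp_rot: [[-0.248, 0.969, 0.0], [0.969, 0.248, -0.0], [-0.0, 0.0, -1.0]]
contact_force: [-0.6, 0.7, -17.4]
width: 0.0215
```

```bash
python3 s.py
```

```text
t 25.6 p [0.5523 0.0252 0.1308] yaw 104.38 tilt [ 0.0001 -0.    ] F [ -0.64   0.69 -17.35] M [-0.109  0.095  0.078] w 0.0215 q [ -5.6   6.8 102.8  -0.   70.4 -19.9]
```

Run:
```python
from h import *
from bench import optics
S=optics.camera("side");w=optics.camera("wrist");pickle.dump((S,w),open("v5.pkl","wb"))
u,v=proj(S,(.5526,.025,.075)).astype(int)
a=cv2.resize(S["color"][v-30:v+30,u-30:u+30,::-1],(400,400),interpolation=cv2.INTER_CUBIC)
u,v=314,223
b=cv2.resize(w["color"][v-70:v+70,u-70:u+70,::-1],(400,400),interpolation=cv2.INTER_CUBIC)
cv2.imwrite("pics/v5.png",np.hstack([a,b]))
```

```text
(no output)
```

View pics/v5.png

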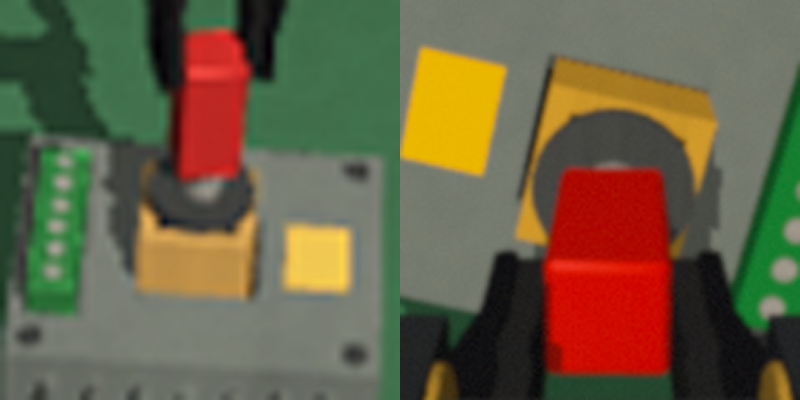

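The plug has risen with the puller by about 20 mm, and the handle is unchanged in the jaws, so there is no slip. I carry on.

Call:
apply_moves(motion=[[0,0,0,-0.001,0,0,0],[0,0,0,-0.001,0,0,0],[0,0,0,-0.0012,0,0,0],[0,0,0,-0.0012,0,0,0],[0,0,0,-0.0012,0,0,0],[0,0,0,-0.0012,0,0,0],[0,0,0,-0.0012,0,0,0],[0,0,0,-0.0012,0,0,0],[0,0,0,-0.0012,0,0,0],[0,0,0,-0.0012,0,0,0]])

```text
time: 26.53
eef_pos: [0.5536, 0.025, 0.144]
tcp_rot: [[-0.248, 0.969, 0.003], [0.969, 0.248, -0.0], [-0.001, 0.003, -1.0]]
contact_force: [0.2, 0.8, -3.2]
width: 0.0216
```

```bash
python3 s.py
```

```text
t 26.5333 p [0.5536 0.025  0.144 ] yaw 104.38 tilt [ 0.0034 -0.0003] F [ 0.17  0.85 -3.24] M [-0.07   0.057  0.009] w 0.0216 q [ -5.6   6.  102.1   0.   71.6 -19.9]
```

Call:
apply_moves(motion=[[0,0,0,-0.002,0,0,0],[0,0,0,-0.004,0,0,0],[0,0,0,-0.006,0,0,0],[0,0,0,-0.008,0,0,0],[0,0.0024,0.0008,-0.008,0,0,0],[0,0.0048,0.0017,-0.006,0,0,0],[0,0.0096,0.0033,-0.003,0,0,0],[0,0.0144,0.005,0,0,0,0],[0,0.0192,0.0067,0,0,0,0],[0,0.0192,0.0067,0,0,0,0]])

```text
time: 27.37
eef_pos: [0.5584, 0.1, 0.1797]
tcp_rot: [[-0.248, 0.969, 0.0], [0.969, 0.248, 0.0], [0.0, 0.0, -1.0]]
contact_force: [-0.3, -0.1, -3.8]
width: 0.0216
```

Call:
apply_moves(motion=[[0,0.0192,0.0067,0,0,0,0],[0,0.0216,0.0075,0,0,0,0],[0,0.024,0.0084,0,0,0,0],[0,0.024,0.0084,0,0,0,0],[0,0.024,0.0084,0,0,0,0],[0,0.0192,0.0067,0,0,0,0],[0,0.0168,0.0058,0,0,0,0],[0,0.012,0.0042,0,0,0,0],[0,0.0072,0.0025,0,0,0,0],[0,0.0024,0.0008,0,0,0,0]])

```text
time: 28.2
eef_pos: [0.5733, 0.2799, 0.1791]
tcp_rot: [[-0.25, 0.968, -0.0], [0.968, 0.25, 0.0], [0.0, -0.0, -1.0]]
contact_force: [-0.0, 0.2, -3.6]
width: 0.0214
```

```bash
python3 s.py
python3 - <<'E'
from h import *
from bench import optics,ctrl
p=ctrl.sense()["eef_pos"]
S=optics.camera("side");w=optics.camera("wrist");pickle.dump((S,w),open("v6.pkl","wb"))
u,v=proj(S,(.574,.278,.05)).astype(int)
a=cv2.resize(S["color"][v-65:v+65,u-65:u+65,::-1],(400,400),interpolation=cv2.INTER_CUBIC)
b=cv2.resize(w["color"][:,120:520,::-1],(400,400),interpolation=cv2.INTER_CUBIC)
cv2.imwrite("pics/v6.png",np.hstack([a,b]))
im=w["color"].astype(int)
E
```

```text
t 28.2 p [0.5733 0.2799 0.1791] yaw 104.47 tilt [-0.0003  0.0002] F [-0.02  0.16 -3.58] M [-0.202  0.033  0.019] w 0.0214 q [18.9 15.6 87.2  0.  77.2  4.5]
```

View pics/v6.png

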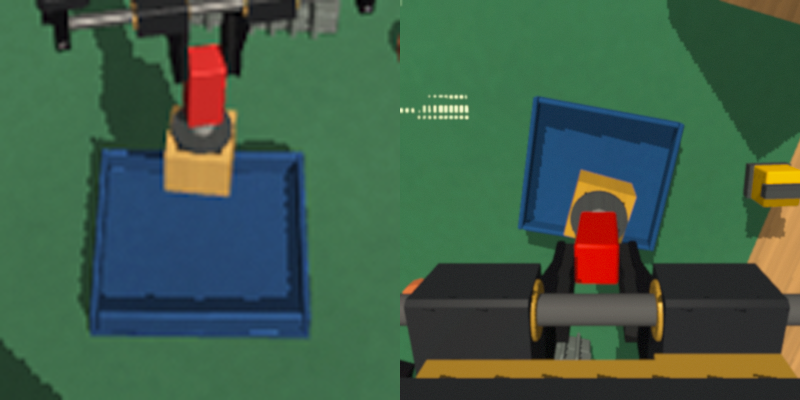

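Run:
```python
from h import *
S,w=pickle.load(open("v6.pkl","rb"))
u,v=proj(S,(.574,.278,.05)).astype(int)
A=np.array([onz(S,u-65+x*.325,v-65+y*.325,.025)[:2] for x,y in[(102,150),(303,152),(307,315),(94,314)]])
B=np.array([onz(w,x-280,y,.025)[:2] for x,y in[(538,97),(683,123),(652,248),(520,228)]])
for X in(A,B):print(X.round(3).tolist(),X.mean(0),[np.linalg.norm(X[i]-X[i-1]).round(3) for i in range(4)])
```

```text
[[0.647, 0.224], [0.509, 0.213], [0.501, 0.339], [0.635, 0.35]] [0.57327277 0.28131704] [np.float64(0.127), np.float64(0.139), np.float64(0.126), np.float64(0.134)]
[[0.505, 0.339], [0.637, 0.35], [0.647, 0.224], [0.513, 0.212]] [0.5755772  0.28139977] [np.float64(0.128), np.float64(0.133), np.float64(0.127), np.float64(0.135)]
```

Call:
apply_moves(motion=[[0,0,0,0.004,0,0,0],[0,0,0,0.008,0,0,0],[0,0,0,0.011,0,0,0],[0,0,0,0.013,0,0,0],[0,0,0,0.012,0,0,0],[0,0,0,0.01,0,0,0],[0,0,0,0.008,0,0,0],[0,0,0,0.006,0,0,0],[0,0,0,0.004,0,0,0],[0,0,0,0.002,0,0,0]])

```text
time: 29.13
eef_pos: [0.5734, 0.2784, 0.1005]
tcp_rot: [[-0.248, 0.969, -0.001], [0.969, 0.248, -0.0], [-0.0, -0.001, -1.0]]
contact_force: [-0.5, 0.3, -4.4]
width: 0.0215
```

Call:
apply_moves(motion=[[0,0,0,0.0008,0,0,0],[0,0,0,0.0006,0,0,0],[0,0,0,0.0004,0,0,0],[0,0,0,0.0004,0,0,0],[0,0,0,0.0004,0,0,0],[0,0,0,0.0004,0,0,0],[0,0,0,0,0,0,0],[0,0,0,0,0,0,0],[0,0,0,0,0,0,0],[0,0,0,0,0,0,0]])

```text
time: 29.97
eef_pos: [0.5736, 0.2784, 0.0983]
tcp_rot: [[-0.248, 0.969, 0.0], [0.969, 0.248, -0.0], [-0.0, 0.0, -1.0]]
contact_force: [1.1, -0.2, -4.3]
width: 0.0215
```

```bash
python3 s.py
```

```text
t 29.9667 p [0.5736 0.2784 0.0983] yaw 104.38 tilt [ 0.0001 -0.    ] F [ 1.08 -0.16 -4.31] M [-0.044 -0.019 -0.018] w 0.0215 q [18.8 19.8 91.1 -0.  69.1  4.4]
```

Call:
apply_moves(motion=[[0,0,0,0.0005,0,0,0],[0,0,0,0.0006,0,0,0],[0,0,0,0.0006,0,0,0],[0,0,0,0.0006,0,0,0],[0,0,0,0.0006,0,0,0],[0,0,0,0.0005,0,0,0],[0,0,0,0.0005,0,0,0],[0,0,0,0.0004,0,0,0],[0,0,0,0.0003,0,0,0],[0,0,0,0.0003,0,0,0]])

```text
time: 30.8
eef_pos: [0.5736, 0.2784, 0.0934]
tcp_rot: [[-0.248, 0.969, 0.0], [0.969, 0.248, 0.0], [-0.0, 0.0, -1.0]]
contact_force: [0.8, -0.1, -4.1]
width: 0.0213
```

Call:
apply_moves(motion=[[0,0,0,0.0002,0,0,0],[0,0,0,0.0002,0,0,0],[0,0,0,0.0002,0,0,0],[0,0,0,0.0002,0,0,0],[0,0,0,0.0002,0,0,0],[0,0,0,0.0002,0,0,0],[0,0,0,0,0,0,0],[0,0,0,0,0,0,0],[0,0,0,0,0,0,0],[0,0,0,0,0,0,0]])

```text
time: 31.63
eef_pos: [0.5736, 0.2784, 0.0922]
tcp_rot: [[-0.248, 0.969, 0.0], [0.969, 0.248, 0.0], [0.0, 0.0, -1.0]]
contact_force: [-0.1, -0.4, -3.6]
width: 0.0215
```

```bash
python3 s.py
```

```text
t 31.6333 p [0.5736 0.2784 0.0922] yaw 104.38 tilt [0.0001 0.    ] F [-0.09 -0.36 -3.6 ] M [-0.053  0.002 -0.007] w 0.0215 q [18.8 20.2 91.3  0.  68.5  4.4]
```

Call:
apply_moves(motion=[[0,0,0,0.0002,0,0,0],[0,0,0,0.0002,0,0,0],[0,0,0,0.0002,0,0,0],[0,0,0,0.0002,0,0,0],[0,0,0,0.0002,0,0,0],[0,0,0,0.0002,0,0,0],[0,0,0,0,0,0,0],[0,0,0,0,0,0,0],[0,0,0,0,0,0,0],[0,0,0,0,0,0,0]])

```text
time: 32.47
eef_pos: [0.5736, 0.2784, 0.091]
tcp_rot: [[-0.248, 0.969, 0.0], [0.969, 0.248, -0.0], [-0.0, 0.0, -1.0]]
contact_force: [-0.4, -0.9, -3.1]
width: 0.0217
```

```bash
python3 s.py
```

```text
t 32.4667 p [0.5736 0.2784 0.091 ] yaw 104.38 tilt [ 0. -0.] F [-0.45 -0.87 -3.1 ] M [0.012 0.034 0.039] w 0.0217 q [18.8 20.3 91.3 -0.  68.4  4.4]
```

Call:
apply_moves(motion=[[0,0,0,0.0002,0,0,0],[0,0,0,0.0002,0,0,0],[0,0,0,0.0002,0,0,0],[0,0,0,0.0002,0,0,0],[0,0,0,0,0,0,0],[0,0,0,0,0,0,0],[0,0,0,0,0,0,0],[0,0,0,0,0,0,0],[0,0,0,0,0,0,0],[0,0,0,0,0,0,0]])

```text
time: 33.3
eef_pos: [0.5737, 0.2784, 0.0903]
tcp_rot: [[-0.248, 0.969, 0.0], [0.969, 0.248, 0.0], [0.0, 0.0, -1.0]]
contact_force: [-0.3, -0.5, -2.0]
width: 0.021
```

```bash
python3 s.py
```

```text
t 33.3 p [0.5737 0.2784 0.0903] yaw 104.38 tilt [0.0002 0.0001] F [-0.34 -0.52 -2.01] M [-0.019  0.132 -0.03 ] w 0.021 q [18.8 20.4 91.3 -0.  68.3  4.4]
```

Call:
apply_moves(motion=[[0,0,0,0.0002,0,0,0],[0,0,0,0.0002,0,0,0],[0,0,0,0.0002,0,0,0],[0,0,0,0.0001,0,0,0],[0,0,0,0,0,0,0],[0,0,0,0,0,0,0],[0,0,0,0,0,0,0],[0,0,0,0,0,0,0],[0,0,0,0,0,0,0],[0,0,0,0,0,0,0]])

```text
time: 34.13
eef_pos: [0.5739, 0.2785, 0.09]
tcp_rot: [[-0.248, 0.969, 0.001], [0.969, 0.248, 0.0], [0.0, 0.001, -1.0]]
contact_force: [-1.7, 0.0, 5.8]
width: 0.0215
```

```bash
python3 s.py
```

```text
t 34.1333 p [0.5739 0.2785 0.09  ] yaw 104.38 tilt [0.0008 0.0002] F [-1.67  0.02  5.78] M [-0.223  0.37   0.032] w 0.0215 q [18.8 20.4 91.3 -0.  68.2  4.4]
```

Call:
apply_moves(motion=[[0,0,0,-0.0003,0,0,0],[0,0,0,-0.0002,0,0,0],[0,0,0,0,0,0,0],[0.3,0,0,0,0,0,0],[0.35,0,0,0,0,0,0],[0.45,0,0,0,0,0,0],[0.55,0,0,0,0,0,0],[0.6,0,0,0,0,0,0],[0.6,0,0,0,0,0,0],[0.6,0,0,0,0,0,0]])

```text
time: 34.97
eef_pos: [0.5735, 0.2784, 0.0898]
tcp_rot: [[-0.248, 0.969, -0.0], [0.969, 0.248, -0.0], [-0.0, -0.0, -1.0]]
contact_force: [-0.5, -0.3, -0.6]
width: 0.0501
```

Call:
apply_moves(motion=[[0.6,0,0,-0.002,0,0,0],[0.6,0,0,-0.005,0,0,0],[0.6,0,0,-0.01,0,0,0],[0.6,0,0,-0.015,0,0,0],[0.6,0,0,-0.02,0,0,0],[0.6,0,0,-0.025,0,0,0],[0.6,0,0,-0.025,0,0,0],[0.6,0,0,-0.02,0,0,0],[0.6,0,0,-0.01,0,0,0],[0.6,0,0,0,0,0,0]])

```text
time: 35.8
eef_pos: [0.5754, 0.2791, 0.2264]
tcp_rot: [[-0.248, 0.969, 0.006], [0.969, 0.248, 0.002], [0.001, 0.007, -1.0]]
contact_force: [0.3, -0.1, 0.1]
width: 0.0523
```

```bash
python3 s.py
python3 - <<'E'
from h import *
from bench import optics
S=optics.camera("side");w=optics.camera("wrist")
u,v=proj(S,(.574,.278,.05)).astype(int)
a=cv2.resize(S["color"][v-65:v+65,u-65:u+65,::-1],(400,400),interpolation=cv2.INTER_CUBIC)
b=cv2.resize(w["color"][:,120:520,::-1],(400,400))
cv2.imwrite("pics/v7.png",np.hstack([a,b]))
E
```

```text
t 35.8 p [0.5754 0.2791 0.2264] yaw 104.39 tilt [0.0064 0.0022] F [ 0.27 -0.06  0.09] M [-0.047  0.015 -0.043] w 0.0523 q [18.8 13.7 84.4 -0.  81.5  4.4]
```

View pics/v7.png

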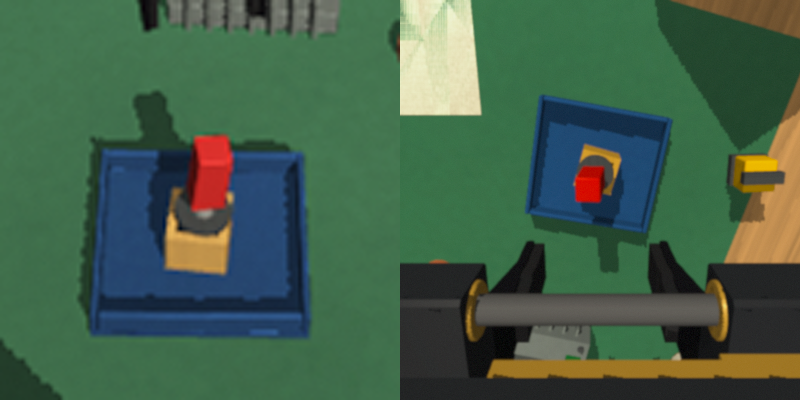

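The plug and puller stand upright together on the tray floor (side crop about (200,230)), and the jaws are clear. I let the arm settle and hand in.

Call:
apply_moves(motion=[[0.6,0,0,0,0,0,0],[0.6,0,0,0,0,0,0],[0.6,0,0,0,0,0,0],[0.6,0,0,0,0,0,0],[0.6,0,0,0,0,0,0],[0.6,0,0,0,0,0,0],[0.6,0,0,0,0,0,0],[0.6,0,0,0,0,0,0],[0.6,0,0,0,0,0,0],[0.6,0,0,0,0,0,0]])

```text
time: 36.73
eef_pos: [0.5736, 0.2784, 0.2221]
tcp_rot: [[-0.248, 0.969, 0.0], [0.969, 0.248, 0.0], [-0.0, 0.0, -1.0]]
contact_force: [1.1, 0.5, -0.6]
width: 0.0521
```

```bash
python3 s.py; python3 -c "
from bench import ctrl
print(ctrl.close_job())"
```

```text
t 36.7333 p [0.5736 0.2784 0.2221] yaw 104.38 tilt [0.0001 0.    ] F [ 1.09  0.52 -0.64] M [-0.058 -0.001 -0.009] w 0.0521 q [18.8 13.9 84.6 -0.  81.5  4.4]
the job is handed in; nothing more can be done
None
```

The job is done and handed in at 36.7 s. The plug and puller stand upright together near the middle of the blue tray, and the gripper is open and well clear above them.

- **Screwing in:** I lifted the red puller from its stand and felt for the slots with about 7 N down, up to 9 N once. It then dropped the full 10 mm. I screwed it in about 78° clockwise to a firm stop, where the torque reached 0.197 N m against the 0.2 limit.
- **Pulling and placing:** The plug came out at about 17 N of pull without slipping in the jaws. I lowered it slowly to the tray floor; touchdown showed only as the weight coming off the wrist, and the puller then met the thread at about 6 N before I let go.
- **Doubts:** While screwing in, the rod met up to 5 N of sideways force, and the first turns pressed down about 5 N on the thread until I corrected the height. I backed the twist off 2° after the stop, so the final tightness is inferred from that stop and was not measured again. Estimates of the tray's centre from different views disagreed by a few millimetres, which is harmless in a tray that size.

I touched nothing else that I know of, but the last picture shows only the tray area, so I did not check the rest of the bench at the end.

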